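Unchock, zero and trip the torque checker

ROBOT

A 6-joint arm with a two-finger parallel gripper is mounted at the origin on the work surface. World frame = base frame: x ahead of the robot, y to its left, z up, the work surface at z = 0. Lengths are in m, angles in degrees, forces in N, time in s.
With the tool pointing down it reaches from about 0.4 to 0.825 m from the base axis. Payload 7 kg.
Tool frame: the origin (TCP) lies on the centre line of the jaws, within the pads' length; the fingertips stand 19 mm ahead of it and the grasp point (between the pads) is the TCP; z points along the fingers, y is the line along which they close (so a half turn about z gives the same grasp; the last joint's range is limited). The gripper opens to 88 mm and grips with 3 to 60 N. Pads are 19 mm wide; open, the fingers measure 130 mm over their backs; the gripper's body (78 mm by 193 mm) begins 47 mm behind the grasp point.
Start: joints at [-50.586, 20.546, 0.682, 0, -70.136, -16.507], TCP at [0.263, -0.622, 0.211] pointing down, gripper open.
Joint ranges: [-176.03, 176.03], [-82.01, 121.73], [-58.28, 71.71], [-173.87, 95.51], [-174.79, -0.11], [-173.66, 173.66]. Speed limits (degrees/s): [136.94, 136.94, 172.46, 180, 180, 180].

INTERFACE

Orientations are given as [roll, pitch, yaw] about the fixed x, y, z axes, in that order (R = Rz(yaw) Ry(pitch) Rx(roll)).
In Python, from plant import ctrl gives the robot as it stands.
- The arm moves only by the tool move_arm, never from a script. Its argument "motion" is a list of rows, each a list of 3 entries, a list of its own where there are three numbers: the shift along the tool's x, y, z in mm, then the turn, a rotation vector about the tool's x, y, z in degrees, then the closure, from 0 (fully open) to 1 (shut). A call has 1 to 10 rows; each row is the pose to reach, as a shift and turn from the pose commanded when the call began, along the tool's axes at that moment; what a row does not reach only later rows make up. A row lasts 1/12 s, in which the tool goes at most 41.7 mm and 7.16 degrees, less where a joint would pass 70% of its speed; a pose out of reach is approached as far as the arm can. A call with a gripper value outside its range is refused whole. The fingers move at their own pace and stop on an object; the grip force is fixed at half the most. Time passes only in rows, so rows that repeat a pose let the fingers close. It gives the time, the measured TCP pose, the force, the opening and the grip force at its end, in the units of the state.
- ctrl.get_obs(): the state, without advancing time (a new reading comes with each control period).
- ctrl.snapshot(name): name is "scene" or "top"; returns a dict with "color" (480x640x3 uint8, blue, green, red), "camera_matrix" (3x3 intrinsics, pixels), "cam_to_world" (4x4, takes a point from camera to world coordinates). Camera axes: x right, y up, looking along -z (the intrinsics and any distortion apply to the point x, -y, -z); pixel columns grow to the right and rows downward; lengths in m; the calibration is good to about 2 mm. A picture is of the moment at which its call begins. There is no depth.
- ctrl.close_job(): hands the job in; it is judged then, once.
The state is a dict: "clock": time; "joint_pos": joint angles; "qvel": joint speeds; "tau": joint torques, N m; "tool_pos": TCP position; "orientation": TCP orientation; "force": force on the tool from outside, world axes, zero at the start; "moment": the same for the moment, N m; "opening": finger opening in m; "gripper_force": force on a finger pad.
Only numpy, scipy, OpenCV 4.12 (cv2) and the standard library are available. Lean on these libraries where they do the work, as an engineer would, in place of code of your own. Each camera call takes 0.05 s, during which the arm holds its last target. There are 200 camera calls.

TASK

Ready the green torque checker for the next rotor bolt. First slide the aluminium gauge block out from under the yellow-tipped trip lever and lay it flat inside the blue nest; then turn the black bezel by its grey grip until its white zero mark lines up with the red pointer; then press the sprung trip lever fully down to its stop, hold it there for a moment and let it spring back up. Do not move or tip the bolt, the two nuts or the ratchet.

Things in the scene. Friction and masses are not known exactly. Their poses are not given: they have to be found in the camera images.
- checker: Fixed green housing of the torque checker, 130 (x) x 150 (y) x 55 (z) mm; origin at the centre of its underside on the shelf. The trip lever sticks out of its -x face; a white dial with the bezel is on top, centred over the origin.
- trip_lever (a joint): Sprung trip lever: steel bar 24 mm wide with a yellow pad (34 x 36 x 10 mm) at its tip, reaching 110 mm along the checker's -x from its hinge at the -x face, 52 mm up. Level at rest, underside 47 mm above the shelf. 0 = up at rest, 0.40 rad = fully down on its stop (pad sinks 36 mm); takes 4 N on the pad at the start, 13 N at the stop.
- trip_pad (a point): Centre of the upper face of the yellow lever pad, 93 mm out from the hinge, 57 mm above the shelf at rest; moves with the lever.
- bezel (a joint): Angle of the black bezel about the vertical, rad, anticlockwise seen from above positive; 0 = its white mark points along the checker's +x; stays where it is left; stops at +-1.6.
- bezel_grip (a point): On the bezel's axis, 85 mm above the shelf, at the height to grip. The grey grip bar across the bezel is 62 mm long along this point's x axis, 16 mm wide, and spans 64 to 96 mm above the shelf, on the black disc of 76 mm diameter whose top is 64 mm up.
- bezel_mark (a point): White zero mark at the rim of the bezel (36 mm from its axis); its x axis points outward along the bar and the mark.
- pointer (a joint): Angle of the red pointer about the same axis, measured like the bezel's; the pointer holds still. The bezel reads zero when the two angles are equal.
- pointer_tip (a point): Inner end of the flat red pointer, on the white dial just outside the bezel (42 mm from the axis); its x axis points outward along the pointer.
- gauge_block: Loose matte aluminium gauge block, 150 (x) x 40 (y) x 32 (z) mm, about 0.35 kg, lying on the shelf crosswise under the trip lever (16 mm gap) and stopping it from going down; origin at the centre of its underside.
- nest: Fixed shallow blue tray for the gauge block, outside 210 (x) x 120 (y) mm, inside 200 x 110 mm, rim 14 mm high, floor 4 mm above the shelf; origin at the centre of its underside.
- bolt: Blued tail rotor bolt, loose, standing upright on its hexagonal head (58 mm across corners, 20 mm thick); shank 30 mm diameter, 140 mm tall in all; origin at the centre of the underside. Leave alone.
- nut_a: Silver locking nut lying flat, 56 mm across flats, 65 mm across corners, 28 mm high, loose; origin at the centre of its underside. Leave alone.
- nut_b: Second silver locking nut, same size. Leave alone.
- ratchet: Red-handled ratchet lying flat beside the nest, loose, 187 mm long along its x (handle from -95 to 20 mm, steel head of 40 mm diameter centred at 72 mm), up to 40 mm wide and 34 mm high; origin on the shelf. Leave alone.
Not all that is in view belongs to the job. There is more than one size of the gauge_block; the one meant has the size given above.

How it is judged:
By the outcome, as a careful person would: the job done as asked, in the order asked, and still so for the second after the job is handed in, with the robot touching nothing.
It also fails if it takes over 64 s, if anything falls off the work surface, if the arm or the gripper's body presses on something with over 40 N, if the wrist force passes 120 N, or if a joint passes its speed limit or range.

## Working session

There is one attempt and no reset: what is moved stays moved. The work goes in short steps, Python scripts to look and compute and a tool call to move; the robot and the scene stay as the last step left them, time stands still between calls to the robot, and variables do not carry over. Pictures are saved under pics/ and viewed, at most 10 in all, crops included, and the job is handed in when it is done.

Besides the shell and the picture viewer there is one more tool, called after "Emit:" as name([rows], argument=value, ...), one row to a line, values as JSON. move_arm: Moves the arm, as the interface text tells. Its arguments: {"type":"object","properties":{"motion":{"type":"array"}},"required":["motion"]}

```bash
mkdir -p pics
cat > h.py <<'E'
import numpy as np, cv2
from plant import ctrl
def snap(n,f):
    s=ctrl.snapshot(n); cv2.imwrite('pics/'+f,s['color']); np.savez('pics/'+f[:-4]+'.npz',K=s['camera_matrix'],T=s['cam_to_world']); return s
def w(f,u,v,z):
    d=np.load('pics/'+f+'.npz'); K,T=d['K'],d['T']
    p=np.linalg.inv(K)@[u,v,1]; r=T[:3,:3]@[p[0],-p[1],-p[2]]; o=T[:3,3]
    return (o+r*(z-o[2])/r[2]).round(4)
E
python3 - <<'E'
from h import *
for n in('top','scene'):
    s=snap(n,n+'0.png'); print(s.keys()); print(s['camera_matrix'],s['cam_to_world'].round(3))
print(ctrl.get_obs())
E
```

```text
dict_keys(['color', 'camera_matrix', 'cam_to_world'])
[[499.05115739   0.         327.53665451]
 [  0.         499.05115739 229.69377574]
 [  0.           0.           1.        ]] [[ 0.103  0.975 -0.197  0.307]
 [-0.995  0.1   -0.025  0.075]
 [-0.005  0.199  0.98   1.048]
 [ 0.     0.     0.     1.   ]]
dict_keys(['color', 'camera_matrix', 'cam_to_world'])
[[514.93354646   0.         317.85008085]
 [  0.         514.93354646 233.16350907]
 [  0.           0.           1.        ]] [[-0.861 -0.311  0.401  0.915]
 [ 0.508 -0.529  0.68   0.814]
 [ 0.001  0.79   0.613  0.732]
 [ 0.     0.     0.     1.   ]]
{'clock': 0.1, 'joint_pos': array([-5.05836734e+01,  2.05882485e+01,  6.38336359e-01, -1.87794991e-02,
       -7.01345244e+01, -1.65074649e+01]), 'qvel': array([-0.04844396, -0.03832071,  0.11158802,  0.0946067 , -0.07001923,
        0.02550505]), 'tau': array([-1.72937991e-03, -5.84159482e+01,  2.93752044e+01,  7.01564670e+00,
        1.02059939e-02, -4.63339745e-05]), 'tool_pos': array([ 0.26256047, -0.62134038,  0.21029753]), 'orientation': array([ 1.79914027e+02, -7.06709388e-03, -1.57097528e+02]), 'force': array([-0.0825952 , -0.02533558, -0.13822279]), 'moment': array([-0.02887353,  0.05153653, -0.0106841 ]), 'gripper_force': 0.0, 'opening': 0.08759504484031086}
```

View pics/top0.png

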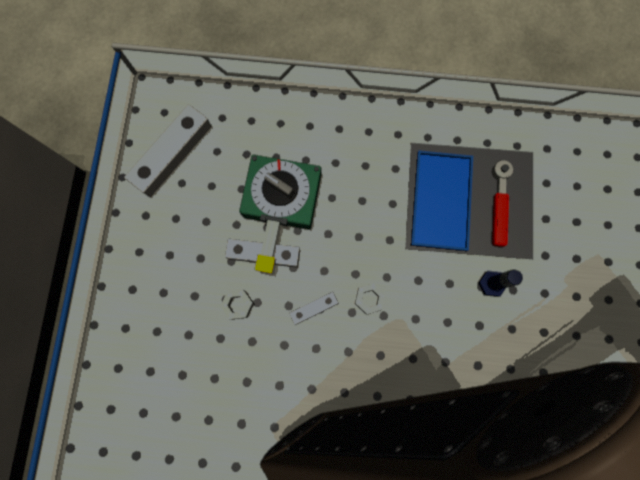

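View pics/scene0.png

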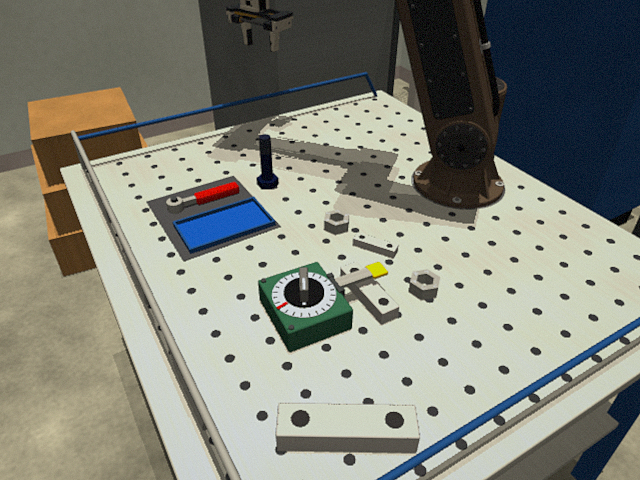

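The top view shows three look-alikes for the gauge block: a big bar at (168,150), the bar under the yellow pad at (262,252), and a small bar at (315,308). By description I choose the one at (262,252). The checker is at (281,190), the nest at (443,201), the ratchet at (501,205) and the bolt at (495,283). The nuts are at (239,304) and (367,300).

Run:
```python
from h import *
a=cv2.imread('pics/top0.png')[140:330,215:385]; b=cv2.imread('pics/scene0.png')[240:360,245:455]
a=cv2.resize(a,None,fx=3.1,fy=3.1,interpolation=cv2.INTER_CUBIC); cv2.imwrite('pics/ca.png',a)
cv2.imwrite('pics/cb.png',cv2.resize(b,None,fx=3.8,fy=3.8,interpolation=cv2.INTER_CUBIC)[:,:798])
```

```text
(no output)
```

View pics/ca.png

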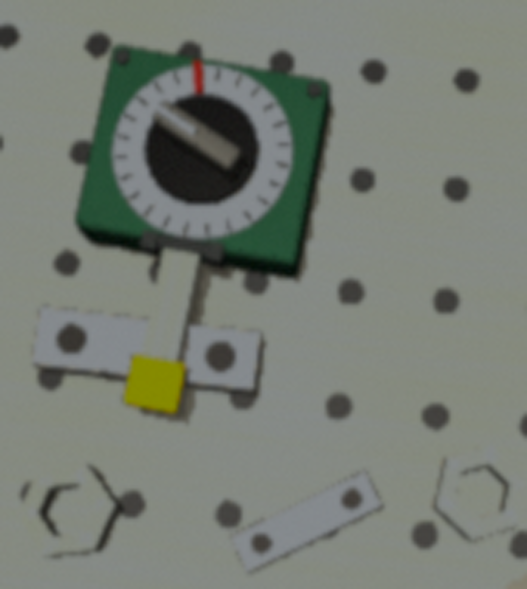

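View pics/cb.png

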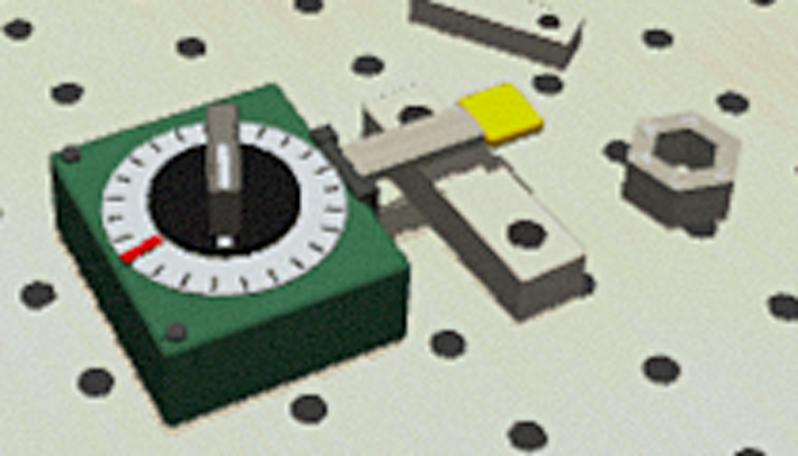

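The crops show the chosen bar lying under the lever, with ends at about ca (38,337) and (260,361). The mark, at cb (224,242), is on the bar's upper-left end in the top view. The red pointer is at ca (199,77).

Run:
```python
from h import *
A=lambda u,v,z:w('top0',215+u/3.1,140+v/3.1,z)
B=lambda u,v,z:w('scene0',245+u/3.8,240+v/3.8,z)
bl=[A(*p,.032) for p in[(40,307),(262,332),(257,390),(35,367)]]
print('block',bl,np.mean(bl,0),[np.linalg.norm(bl[i]-bl[i-1]) for i in range(4)])
print('scene block corners',B(585,258,.032),B(517,280,.032))
hs=[A(*p,.055) for p in[(115,46),(329,82),(298,264),(80,228)]]
print('housing',hs,np.mean(hs,0),[np.linalg.norm(hs[i]-hs[i-1]) for i in range(4)])
hs=[B(*p,.055) for p in[(53,158),(277,85),(408,268),(163,355)]]
print('housing scene',hs,np.mean(hs,0))
print('pad',A(155,384,.057),B(501,113,.057))
c=A(202,149,.064); print('disc',c, B(225,201,.064))
print('bar ends',A(160,112,.096),A(232,160,.096),'scene',B(222,107,.096),B(222,200,.096))
print('ptr',A(196,62,.056),A(199,93,.056),B(124,257,.056),B(160,239,.056),'mark',B(224,243,.064))
n=[w('top0',*p,.014) for p in[(417,153),(471,156),(469,250),(411,246)]]
print('nest',n,np.mean(n,0),[np.linalg.norm(n[i]-n[i-1]) for i in range(4)])
n=[w('scene0',*p,.014) for p in[(174,227),(262,201),(275,225),(186,251)]]
print('nest sc',n,np.mean(n,0))
for k,p in dict(boltbase=(491,284,.02),rhead=(504,169,.03),rhend=(500,247,.02),na=(239,304,.028),nb=(367,300,.028)).items(): print(k,w('top0',*p))
```

```text
block [array([0.4715, 0.304 , 0.032 ]), array([0.4698, 0.1545, 0.032 ]), array([0.4309, 0.1533, 0.032 ]), array([0.4311, 0.3015, 0.032 ])] [0.450825 0.228325 0.032   ] [np.float64(0.04047727757643786), np.float64(0.1495096652394085), np.float64(0.03891850459614294), np.float64(0.1482001349527051)]
scene block corners [0.4413 0.3105 0.032 ] [0.4788 0.3055 0.032 ]
housing [array([0.6506, 0.2738, 0.055 ]), array([0.6399, 0.1272, 0.055 ]), array([0.5135, 0.1343, 0.055 ]), array([0.523, 0.28 , 0.055])] [0.58175  0.203825 0.055   ] [np.float64(0.12775053815933607), np.float64(0.1469899656439173), np.float64(0.12659924960283145), np.float64(0.14600938326011795)]
housing scene [array([0.6451, 0.136 , 0.055 ]), array([0.5196, 0.145 , 0.055 ]), array([0.533 , 0.2898, 0.055 ]), array([0.6579, 0.2784, 0.055 ])] [0.5889 0.2123 0.055 ]
pad [0.425  0.2173 0.057 ] [0.4323 0.2245 0.057 ]
disc [0.5823 0.2053 0.064 ] [0.5899 0.2147 0.064 ]
bar ends [0.5951 0.2309 0.096 ] [0.5681 0.1811 0.096 ] scene [0.5749 0.186  0.096 ] [0.6064 0.2422 0.096 ]
ptr [0.6445 0.2178 0.056 ] [0.6231 0.2131 0.056 ] [0.6459 0.2161 0.056 ] [0.6256 0.2143 0.056 ] mark [0.6041 0.2391 0.064 ]
nest [array([ 0.7053, -0.0753,  0.014 ]), array([ 0.7103, -0.1926,  0.014 ]), array([ 0.5027, -0.1979,  0.014 ]), array([ 0.4988, -0.0766,  0.014 ])] [ 0.604275 -0.1356    0.014   ] [np.float64(0.20650409196914235), np.float64(0.11740651600315886), np.float64(0.20766764312236996), np.float64(0.12136267960126786)]
nest sc [array([ 0.7191, -0.1709,  0.014 ]), array([ 0.4977, -0.1642,  0.014 ]), array([ 0.5146, -0.0595,  0.014 ]), array([ 0.724 , -0.0735,  0.014 ])] [ 0.61385  -0.117025  0.014   ]
boltbase [ 0.4355 -0.2445  0.02  ]
rhead [ 0.682  -0.2596  0.03  ]
rhend [ 0.5145 -0.2602  0.02  ]
na [0.3419 0.2635 0.028 ]
nb [0.3765 0.0063 0.028 ]
```

```bash
cat >> h.py <<'E'
from scipy.spatial.transform import Rotation as Ro
def go(x,y,z,yaw):
    o=ctrl.get_obs(); R=Ro.from_euler('xyz',o['orientation'],degrees=True); G=Ro.from_euler('xyz',[180,0,yaw],degrees=True)
    print('shift',(R.inv().apply(np.array([x,y,z])-o['tool_pos'])*1000).round(1),'turn',(R.inv()*G).as_rotvec(degrees=True).round(2))
E
python3 -c "
from h import *
go(.47,-.25,.26,-112)"
```

```text
shift [-335.6  261.4  -49.4] turn [ 8.00e-02  3.00e-02 -4.51e+01]
```

Emit:
move_arm([
  [[-335, 261, -50], [0, 0, -45], 0],
  [[-335, 261, -50], [0, 0, -45], 0],
  [[-335, 261, -50], [0, 0, -45], 0],
  [[-335, 261, -50], [0, 0, -45], 0],
  [[-335, 261, -50], [0, 0, -45], 0.4],
  [[-335, 261, -50], [0, 0, -45], 0.4],
  [[-335, 261, -50], [0, 0, -45], 0.4],
  [[-335, 261, -50], [0, 0, -45], 0.4],
  [[-335, 261, -50], [0, 0, -45], 0.4],
  [[-335, 261, -50], [0, 0, -45], 0.4],
])

```text
clock: 0.93
tool_pos: [0.4647, -0.2584, 0.2601]
orientation: [180.0, 0.0, -112.1]
force: [1.3, -0.8, -0.3]
opening: 0.0549
gripper_force: 0.0
```

```bash
python3 -c "
from h import *
o=ctrl.get_obs();print(o['clock'],o['joint_pos'],o['tool_pos'],o['orientation'],o['opening'])
go(.455,.168,.15,-90)"
```

```text
0.9333 [-7.93819650e+00  5.28596750e+00 -1.28494211e+01 -1.24815638e-02
 -7.18667764e+01 -1.41523484e+01] [ 0.46473582 -0.25837668  0.26005913] [ 1.79995000e+02  1.09720746e-02 -1.12094430e+02] 0.05493050721286691
shift [-391.4  169.4  110.1] turn [ 0.000e+00  1.000e-02 -2.209e+01]
```

Emit:
move_arm([
  [[-382, 171, 110], [0, 0, -22], 0.4],
  [[-382, 171, 110], [0, 0, -22], 0.4],
  [[-382, 171, 110], [0, 0, -22], 0.4],
  [[-382, 171, 110], [0, 0, -22], 0.4],
  [[-382, 171, 110], [0, 0, -22], 0.4],
  [[-382, 171, 110], [0, 0, -22], 0.4],
  [[-382, 171, 110], [0, 0, -22], 0.4],
  [[-382, 171, 110], [0, 0, -22], 0.4],
  [[-382, 171, 110], [0, 0, -22], 0.4],
  [[-382, 171, 110], [0, 0, -22], 0.4],
])

```text
clock: 1.77
tool_pos: [0.4494, 0.1442, 0.1536]
orientation: [-180.0, 0.0, -90.1]
force: [0.9, -0.5, -0.9]
opening: 0.0528
gripper_force: 0.0
```

```bash
python3 -c "
from h import *
a=snap('top','t1.png')['color'];b=snap('scene','s1.png')['color']
o=ctrl.get_obs();print(o['clock'],o['joint_pos'],o['tool_pos'],o['orientation'],o['opening'])
cv2.imwrite('pics/m1.png',np.hstack([cv2.resize(a[130:330,190:390],(400,400)),cv2.resize(b[160:360,270:470],(400,400))]))
def pj(f,p):
    d=np.load('pics/'+f+'.npz');T=np.linalg.inv(d['T']);q=T[:3,:3]@p+T[:3,3];q=d['K']@[q[0],-q[1],-q[2]];return q[:2]/q[2]
t=o['tool_pos']
for s in(-1,1):
  p=t+[s*o['opening']/2,0,-.019]; u=pj('t1',p);v=pj('s1',p);print((u-[190,130])*2,(v-[270,160])*2+[400,0])
"
```

```text
1.8667 [ 4.19615442e+01  4.21250505e+00 -2.88451538e+01 -2.74453902e-02
 -5.70402485e+01 -4.17740770e+01] [0.44938669 0.14635992 0.15237156] [ 1.79911656e+02 -4.80725499e-02 -8.98274470e+01] 0.05274888476348809
[215.38982003 266.77416523] [580.59804866 113.12143804]
[221.86272951 210.89731709] [535.50320498 129.34469576]
```

View pics/m1.png

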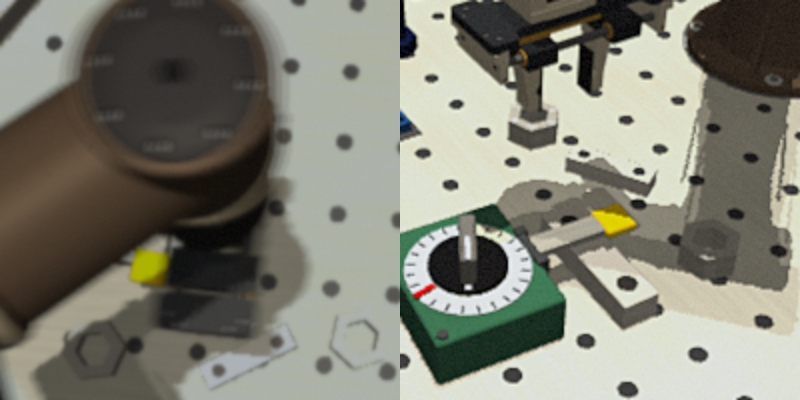

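The left half shows the gripper above the block, hidden under the wrist. The right half shows the fingertips at about (535,108) and (590,92), higher than the predicted pixels. I'll check the camera offset closely.

```bash
cat >> h.py <<'E'
def pj(f,p):
    d=np.load('pics/'+f+'.npz');T=np.linalg.inv(d['T']);q=T[:3,:3]@p+T[:3,3];q=d['K']@[q[0],-q[1],-q[2]];return q[:2]/q[2]
E
python3 -c "
from h import *
b=cv2.imread('pics/s1.png')[150:270,290:430]
b=cv2.resize(b,None,fx=5,fy=5,interpolation=cv2.INTER_CUBIC)
t=np.array([.4494,.1464,.1524])
for s in(-1,1):
 for dy in(-.0095,.0095):
  for dz,c in((-.019,(0,0,255)),(.0,(0,255,0))):
   u=(pj('s1',t+[s*.0264,dy,dz])-[290,150])*5; cv2.circle(b,(int(u[0]),int(u[1])),3,c,-1)
cv2.imwrite('pics/m2.png',b)
"
```

```text
(no output)
```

View pics/m2.png

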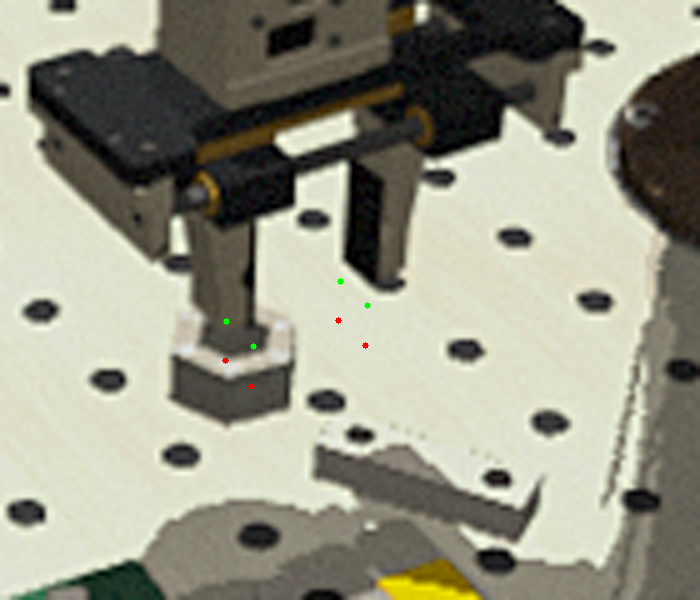

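The fingertips, at (345,262) and (378,285), sit about 10 px above prediction. I'll check against the base and wrist axis.

```bash
python3 -c "
from h import *
for z in(0,.02,.04):print('base sc',z,pj('scene0',np.array([0,0,z])))
for z in(.15,.3,.4,.5,.6):print('axis top',z,pj('t1',np.array([.449,.146,z])), 'sc',pj('s1',np.array([.449,.146,z])))
for n in('top0','t1','scene0','s1'):
  d=np.load('pics/'+n+'.npz');print(d['K'].ravel()[[0,2,5]],d['T'][:3].round(4).tolist())
o=ctrl.get_obs();print(o)
# tips vs both views of stationary things
for p,q in(((239,304),(425,276)),((367,300),(337,216))):print(w('top0',*p,.028),w('scene0',*q,.028))
"
```

```text
base sc 0 [458.3979345  181.89444723]
base sc 0.02 [459.6728734  175.44152875]
base sc 0.04 [460.97105452 168.87097316]
axis top 0.15 [298.9438607  248.10407551] sc [349.53434212 213.51864853]
axis top 0.3 [292.9491057  232.11829077] sc [352.80994112 144.24222202]
axis top 0.4 [287.47928038 217.53229845] sc [355.3897474  89.6812821]
axis top 0.5 [280.11725635 197.9005151 ] sc [358.37316463  26.58427765]
axis top 0.6 [269.67582118 170.0570861 ] sc [361.86294834 -47.22199229]
[499.05115739 327.53665451 229.69377574] [[0.1027, 0.9749, -0.1975, 0.3075], [-0.9947, 0.0996, -0.0252, 0.0746], [-0.0049, 0.199, 0.98, 1.0478]]
[499.05115739 327.53665451 229.69377574] [[0.1027, 0.9749, -0.1975, 0.3075], [-0.9947, 0.0996, -0.0252, 0.0746], [-0.0049, 0.199, 0.98, 1.0478]]
[514.93354646 317.85008085 233.16350907] [[-0.8615, -0.311, 0.4015, 0.9147], [0.5078, -0.5286, 0.6802, 0.8143], [0.0007, 0.7898, 0.6133, 0.7324]]
[514.93354646 317.85008085 233.16350907] [[-0.8615, -0.311, 0.4015, 0.9147], [0.5078, -0.5286, 0.6802, 0.8143], [0.0007, 0.7898, 0.6133, 0.7324]]
{'clock': 1.8667, 'joint_pos': array([ 4.19615442e+01,  4.21250505e+00, -2.88451538e+01, -2.74453902e-02,
       -5.70402485e+01, -4.17740770e+01]), 'qvel': array([-3.98606145, -1.82789661, -0.52300893,  0.44303847, -2.49531278,
        4.68857262]), 'tau': array([  1.72573742, -31.42013311,  26.30340815,   6.13082349,
         0.48915233,  -1.07523099]), 'tool_pos': array([0.44938669, 0.14635992, 0.15237156]), 'orientation': array([ 1.79911656e+02, -4.80725499e-02, -8.98274470e+01]), 'force': array([ 0.79055896, -0.1718279 ,  0.79085794]), 'moment': array([-0.07535292,  0.09280443, -0.02642404]), 'gripper_force': 0.0, 'opening': 0.05274888476348809}
[0.3419 0.2635 0.028 ] [0.339  0.2638 0.028 ]
[0.3765 0.0063 0.028 ] [ 0.3821 -0.0005  0.028 ]
```

Emit:
move_arm([
  [[-22, -6, 52], [0, 0, 0], 0.4],
  [[-22, -6, 52], [0, 0, 0], 0.4],
  [[-22, -6, 52], [0, 0, 0], 0.4],
  [[-22, -6, 52], [0, 0, 0], 0.4],
  [[-22, -6, 52], [0, 0, 0], 0.4],
  [[-22, -6, 52], [0, 0, 0], 0.4],
])

```text
clock: 2.37
tool_pos: [0.4569, 0.1641, 0.1033]
orientation: [-179.9, 0.1, -90.1]
force: [0.9, -0.0, -0.8]
opening: 0.0523
gripper_force: 0.0
```

```bash
python3 -c "
from h import *
a=snap('scene','s2.png')['color'];
o=ctrl.get_obs();print(o['clock'],o['tool_pos'],o['orientation'],o['opening'],o['qvel'])
b=cv2.resize(a[150:330,310:450],None,fx=5,fy=5,interpolation=cv2.INTER_CUBIC)[:600]
b=cv2.resize(a[200:320,310:450],None,fx=5,fy=5,interpolation=cv2.INTER_CUBIC)
t=o['tool_pos']
for s in(-1,1):
 for dy in(-.0095,.0095):
  for dz,c in((-.019,(0,0,255)),(.0,(0,255,0))):
   u=(pj('s2',t+[s*.0264,dy,dz])-[310,200])*5; cv2.circle(b,(int(u[0]),int(u[1])),3,c,-1)
cv2.imwrite('pics/m3.png',b)
"
```

```text
2.4167 [0.45685329 0.16414054 0.10329777] [-1.79900474e+02  7.98881544e-02 -9.01328063e+01] 0.052560125522883715 [ 0.10151274 -0.03923126 -0.22481682 -0.11680184  0.22391387 -0.10526271]
```

View pics/m3.png

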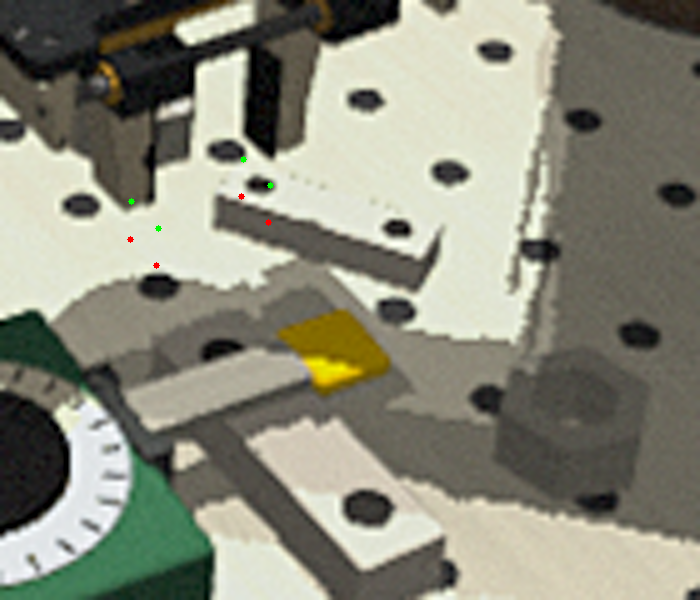

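The fingertips, at (245,135) and (275,158), are again about 60 crop px above prediction, so it's a constant bias, not lag. I'll check whether it comes from the view or the tool.

```bash
python3 -c "
from h import *
t=np.array([.4494,.1464,.1524])
for sx in(-1,1):
 for sy in(-1,1): print(sx,sy,((pj('s1',t+[sx*.0965,sy*.039,.047])-[290,150])*5).round())
# stationary colour checks: start pose scene0 fingertip
t=np.array([.26256,-.62134,.2103]);yt=np.array([-.389,.921,0])
for s in(-1,1): print(pj('scene0',t+s*.044*yt+[0,0,-.019]),pj('scene0',t+s*.044*yt+[0,0,.047]))
b=cv2.imread('pics/scene0.png')[0:210,200:520]
b=cv2.resize(b,None,fx=2.5,fy=2.5,interpolation=cv2.INTER_CUBIC)
for s in(-1,1):
  u=(pj('scene0',t+s*.044*yt+[0,0,-.019])-[200,0])*2.5; cv2.circle(b,(int(u[0]),int(u[1])),3,(0,0,255),-1)
import math
for r in (0,.05,.1):
 for k in range(24):
  u=(pj('scene0',np.array([r*math.cos(k*math.pi/12),r*math.sin(k*math.pi/12),0]))-[200,0])*2.5; cv2.circle(b,(int(u[0]),int(u[1])),2,(0,255,255),-1)
cv2.imwrite('pics/m4.png',b)
"
```

```text
-1 -1 [450.  98.]
-1 1 [571. 189.]
1 -1 [ 27. 234.]
1 1 [134. 341.]
[252.18001079  54.99294269] [250.48106377  33.02735721]
[273.90362464  60.93535784] [272.74082379  38.52674791]
```

View pics/m4.png

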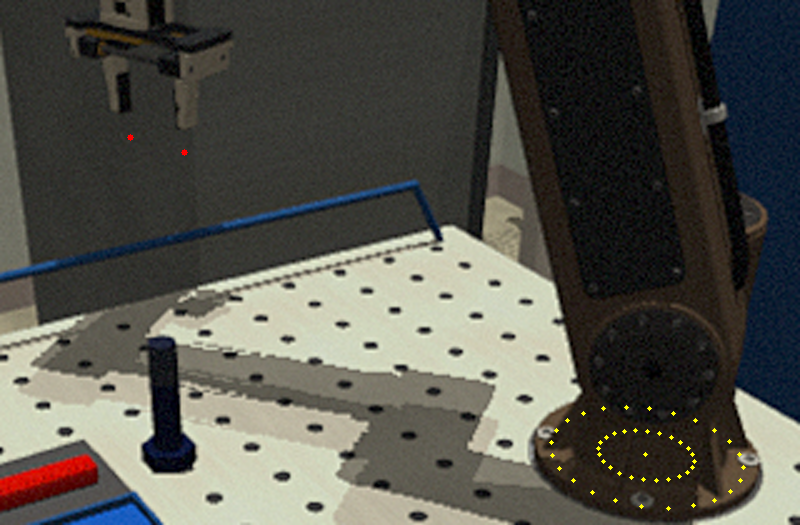

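The yellow base rings fit the mount to about 2 px, but the gripper at (125,112) shows about 30 mm higher than its model. I'll settle the height by feel, closing around the block and reading the opening.

Emit:
move_arm([
  [[-6, 0, 30], [0, 0, 0], 0.25],
  [[-6, 0, 50], [0, 0, 0], 0.25],
  [[-6, 0, 60], [0, 0, 0], 0.25],
  [[-6, 0, 68], [0, 0, 0], 0.25],
  [[-6, 0, 73], [0, 0, 0], 0.25],
  [[-6, 0, 73], [0, 0, 0], 0.25],
])

```text
clock: 2.92
tool_pos: [0.4563, 0.17, 0.0288]
orientation: [180.0, -0.0, -90.1]
force: [-0.1, -0.6, -0.2]
opening: 0.0659
gripper_force: 0.0
```

Emit:
move_arm([
  [[0, 0, 0], [0, 0, 0], 0.6],
  [[0, 0, 0], [0, 0, 0], 0.6],
  [[0, 0, 0], [0, 0, 0], 0.6],
  [[0, 0, 0], [0, 0, 0], 0.6],
  [[0, 0, 0], [0, 0, 0], 0.6],
  [[0, 0, 0], [0, 0, 0], 0.6],
])

```text
clock: 3.42
tool_pos: [0.4564, 0.1704, 0.0292]
orientation: [-180.0, 0.0, -90.1]
force: [0.7, -0.3, -0.7]
opening: 0.0362
gripper_force: 0.0
```

Emit:
move_arm([
  [[0, 0, 0], [0, 0, 0], 0.25],
  [[0, 0, 0], [0, 0, 0], 0.25],
  [[0, 0, 0], [0, 0, 0], 0.25],
  [[0, 0, 0], [0, 0, 0], 0.25],
  [[0, 0, 5], [0, 0, 0], 0.25],
  [[0, 0, 10], [0, 0, 0], 0.25],
  [[0, 0, 13], [0, 0, 0], 0.25],
  [[0, 0, 16], [0, 0, 0], 0.25],
  [[0, 0, 16], [0, 0, 0], 0.25],
])

```text
clock: 4.17
tool_pos: [0.4558, 0.1699, 0.0121]
orientation: [179.9, -0.1, -90.1]
force: [0.2, -0.4, -0.6]
opening: 0.0657
gripper_force: 0.0
```

Emit:
move_arm([
  [[0, 0, 0], [0, 0, 0], 0.6],
  [[0, 0, 0], [0, 0, 0], 0.6],
  [[0, 0, 0], [0, 0, 0], 0.6],
  [[0, 0, 0], [0, 0, 0], 0.6],
  [[0, 0, 0], [0, 0, 0], 0.6],
])

```text
clock: 4.58
tool_pos: [0.4554, 0.1698, 0.0129]
orientation: [179.9, -0.0, -90.1]
force: [-4.6, 0.1, 4.4]
opening: 0.0392
gripper_force: 30.0
```

```bash
python3 -c "
from h import *
a=snap('scene','s3.png')['color']
o=ctrl.get_obs();print(o['clock'],o['tool_pos'],o['orientation'],o['opening'],o['gripper_force'])
b=cv2.resize(a[200:320,310:450],None,fx=5,fy=5,interpolation=cv2.INTER_CUBIC)
cv2.imwrite('pics/m5.png',b)
"
```

```text
4.6333 [0.4554563  0.16975478 0.01297432] [ 1.79932205e+02 -4.49757065e-02 -9.00939603e+01] 0.03917293488058142 30.01304179430008
```

View pics/m5.png

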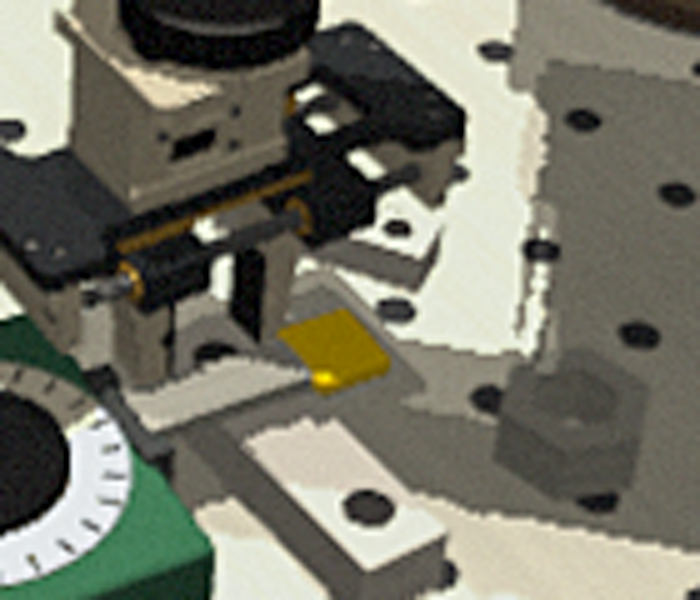

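The fingers hold the block end just below the lever, at about (250,330). The opening is 39 mm and the grip force 30 N. So the real tool sits about 30 mm higher than it reports. Now I'll slide the block out.

Emit:
move_arm([
  [[8, 0, 0], [0, 0, 0], 0.6],
  [[22, 0, 0], [0, 0, 0], 0.6],
  [[38, 0, 0], [0, 0, 0], 0.6],
  [[54, 0, 0], [0, 0, 0], 0.6],
  [[70, -6, 0], [0, 0, 0], 0.6],
  [[86, -14, 0], [0, 0, 0], 0.6],
  [[102, -22, 0], [0, 0, 0], 0.6],
  [[116, -28, 0], [0, 0, 0], 0.6],
  [[126, -30, 0], [0, 0, 0], 0.6],
  [[130, -30, 0], [0, 0, 0], 0.6],
])

```text
clock: 5.47
tool_pos: [0.4866, 0.039, 0.013]
orientation: [-179.9, 0.0, -90.2]
force: [0.1, 3.1, -0.3]
opening: 0.0392
gripper_force: 29.9
```

```bash
python3 -c "
from h import *
snap('scene','s4.png');snap('top','t4.png')
o=ctrl.get_obs();print(o['clock'],o['tool_pos'],o['orientation'],o['opening'],o['gripper_force'],o['force'])
# segment yellow, red, in both (static refs)
for f in('top0','scene0','t4','s4'):
  h=cv2.cvtColor(cv2.imread('pics/'+f+'.png'),cv2.COLOR_BGR2HSV)
  for n,lo,hi in(('yel',(22,150,60),(35,255,255)),('blue',(100,180,80),(125,255,255)),('red',(0,150,80),(8,255,255)),('grn',(60,100,40),(85,255,255))):
    m=cv2.inRange(h,np.array(lo),np.array(hi));k,l,s,c=cv2.connectedComponentsWithStats(m)
    print(f,n,[(int(s[i,4]),c[i].round(1).tolist(),s[i,:4].tolist()) for i in range(1,k) if s[i,4]>8])
"
```

```text
5.5667 [0.48597347 0.03927881 0.01303183] [-1.79988564e+02 -1.29986976e-02 -9.01714495e+01] 0.03947095838767081 29.900807440280914 [ 1.05023049 -1.51994771 -0.94115464]
top0 yel [(285, [264.8, 263.7], [255, 255, 20, 19])]
top0 blue [(1267, [70.2, 279.2], [28, 53, 90, 427]), (4919, [441.5, 201.7], [412, 152, 60, 98])]
top0 red [(19, [278.5, 163.8], [278, 159, 2, 11]), (719, [501.1, 219.1], [494, 193, 15, 53])]
top0 grn [(631, [252.3, 187.2], [240, 156, 36, 61]), (727, [307.0, 196.5], [287, 163, 33, 62])]
scene0 yel [(213, [376.9, 269.5], [366, 262, 22, 16])]
scene0 blue [(15, [361.4, 73.9], [357, 73, 10, 3]), (74, [331.7, 80.5], [309, 75, 47, 12]), (28, [298.8, 88.0], [291, 86, 17, 5]), (262, [148.3, 121.7], [79, 105, 144, 34]), (2325, [222.1, 223.7], [173, 197, 102, 53]), (12, [239.5, 201.5], [234, 200, 12, 4]), (27, [219.9, 207.5], [208, 204, 25, 8]), (9, [202.0, 213.0], [198, 212, 9, 3]), (1815, [506.5, 403.4], [378, 318, 262, 162])]
scene0 red [(436, [216.1, 191.6], [194, 182, 45, 22]), (28, [281.3, 305.2], [276, 302, 11, 7])]
scene0 grn [(148, [315.4, 268.6], [303, 262, 25, 16]),
[... 294 characters left out ...]
223, [310.1, 172.0], [295, 163, 25, 20])]
s4 yel [(223, [376.8, 269.6], [365, 262, 23, 17])]
s4 blue [(16, [271.2, 94.1], [268, 93, 8, 4]), (10, [264.0, 95.7], [262, 95, 5, 3]), (296, [180.7, 114.5], [104, 96, 157, 37]), (52, [90.4, 134.8], [79, 132, 25, 7]), (16, [252.2, 198.8], [247, 197, 11, 6]), (13, [239.2, 201.5], [234, 200, 12, 4]), (2144, [218.7, 224.5], [173, 201, 90, 49]), (12, [226.5, 205.5], [221, 204, 12, 4]), (16, [211.5, 210.1], [204, 208, 16, 5]), (1795, [506.6, 403.5], [378, 318, 262, 162])]
s4 red [(474, [216.3, 192.1], [194, 182, 45, 22]), (28, [281.3, 305.2], [276, 302, 11, 7])]
s4 grn [(149, [315.6, 268.5], [304, 262, 24, 16]), (2252, [307.6, 316.8], [259, 268, 93, 82])]
```

Emit:
move_arm([
  [[0, 0, 0], [0, 0, 0], 0.3],
  [[0, 0, 0], [0, 0, 0], 0.3],
  [[-5, 0, 0], [0, 0, 0], 0.3],
  [[-20, 0, 4], [0, 0, 0], 0.3],
  [[-40, 0, 8], [0, 0, 0], 0.3],
  [[-55, 0, 10], [0, 0, 0], 0.3],
  [[-60, 0, 11], [0, 0, 0], 0.3],
  [[-60, 0, 11], [0, 0, 0], 0.3],
])

```text
clock: 6.23
tool_pos: [0.486, 0.1018, 0.0018]
orientation: [180.0, -0.0, -89.9]
force: [-0.4, -0.0, 0.6]
opening: 0.061
gripper_force: 0.0
```

Emit:
move_arm([
  [[0, 0, 0], [0, 0, 0], 0.6],
  [[0, 0, 0], [0, 0, 0], 0.6],
  [[0, 0, 0], [0, 0, 0], 0.6],
  [[0, 0, 0], [0, 0, 0], 0.6],
  [[0, 0, -15], [0, 0, 0], 0.6],
  [[0, 0, -35], [0, 0, 0], 0.6],
  [[0, 0, -60], [0, 0, 0], 0.6],
  [[0, 0, -80], [0, 0, 0], 0.6],
  [[0, 0, -80], [0, 0, 0], 0.6],
  [[0, 0, -80], [0, 0, 0], 0.6],
])

```text
clock: 7.07
tool_pos: [0.4862, 0.1001, 0.0824]
orientation: [-179.9, 0.1, -90.2]
force: [0.3, 0.2, -4.9]
opening: 0.0397
gripper_force: 29.9
```

```bash
python3 -c "
from h import *
snap('scene','s5.png')
o=ctrl.get_obs();print(o['clock'],o['tool_pos'],o['orientation'],o['joint_pos'],o['opening'],o['gripper_force'],o['force'],o['moment'])
go(.61,-.127,.09,-180)
# z-consistent check of nest edges: centroid of blue, top and scene
for z in(.004,.0):print(w('top0',442,201,z),w('scene0',222.5,224.5,z))
# red pointer centroid
print(w('top0',278.5,163.8,.056),w('scene0',281.3,305.2,.056),w('top0',264.8,263.7,.057),w('scene0',376.9,269.5,.057))
"
```

```text
7.1167 [0.4853922  0.09971891 0.08139362] [ 1.79957824e+02  1.61725232e-02 -9.01558629e+01] [ 34.34898826  11.14791848 -31.50076715  -0.05058147 -47.37692042
 -34.47058448] 0.03940704408342926 29.87853080034256 [-0.80848475 -1.16739055 -4.15062496] [-0.02001413  0.14736766  0.0290499 ]
shift [ 226.4 -125.2   -8.8] turn [ 5.000e-02 -2.000e-02  8.984e+01]
[ 0.6057 -0.1377  0.004 ] [ 0.6147 -0.1362  0.004 ]
[ 0.6068 -0.1385  0.    ] [ 0.6131 -0.1414  0.    ]
[0.6363 0.2162 0.056 ] [0.6374 0.2141 0.056 ] [0.4253 0.2177 0.057 ] [0.4318 0.224  0.057 ]
```

Emit:
move_arm([
  [[10, -5, 0], [0, 0, 4], 0.6],
  [[35, -18, 0], [0, 0, 11], 0.6],
  [[65, -34, 0], [0, 0, 18], 0.6],
  [[95, -50, 0], [0, 0, 25], 0.6],
  [[125, -65, 0], [0, 0, 32], 0.6],
  [[155, -81, 0], [0, 0, 39], 0.6],
  [[185, -97, 0], [0, 0, 46], 0.6],
  [[212, -111, 0], [0, 0, 53], 0.6],
  [[230, -120, 0], [0, 0, 60], 0.6],
  [[235, -123, 0], [0, 0, 67], 0.6],
])

```text
clock: 7.95
tool_pos: [0.6082, -0.1382, 0.079]
orientation: [179.9, -0.2, -157.6]
force: [0.8, 0.3, -4.6]
opening: 0.04
gripper_force: 29.9
```

Emit:
move_arm([
  [[0, 0, 0], [0, 0, 7], 0.6],
  [[0, 0, 0], [0, 0, 14], 0.6],
  [[0, 0, 0], [0, 0, 20], 0.6],
  [[0, 0, 0], [0, 0, 23], 0.6],
  [[0, 0, 0], [0, 0, 23], 0.6],
  [[0, 0, 0], [0, 0, 23], 0.6],
])

```text
clock: 8.45
tool_pos: [0.6075, -0.1351, 0.08]
orientation: [180.0, -0.2, 180.0]
force: [0.0, -0.0, -4.3]
opening: 0.04
gripper_force: 29.9
```

```bash
python3 -c "
from h import *
a=snap('scene','s6.png')['color']
b=snap('top','t6.png')['color']
o=ctrl.get_obs();print(o['clock'],o['tool_pos'],o['orientation'],o['joint_pos'],o['opening'],o['gripper_force'],o['force'],o['moment'])
go(.609,-.135,.0065,-180)
"
```

```text
8.55 [ 0.60804251 -0.1350267   0.08081548] [-1.79999914e+02 -1.08615862e-01 -1.79996012e+02] [ 5.40783541e+00  2.20219924e+01 -1.54773515e+01 -1.27669426e-02
 -5.26087980e+01 -9.53960854e+01] 0.039834174071751625 29.87853169441223 [ 1.01030155 -0.60502827 -4.28613745] [-0.04707927 -0.03404794 -0.01150644]
shift [-1.1  0.  74.3] turn [-0.   -0.11  0.  ]
```

Emit:
move_arm([
  [[0, 0, 20], [0, 0, 0], 0.6],
  [[0, 0, 40], [0, 0, 0], 0.6],
  [[0, 0, 55], [0, 0, 0], 0.6],
  [[0, 0, 65], [0, 0, 0], 0.6],
  [[0, 0, 71], [0, 0, 0], 0.6],
  [[0, 0, 73], [0, 0, 0], 0.6],
  [[0, 0, 74], [0, 0, 0], 0.6],
  [[0, 0, 74], [0, 0, 0], 0.6],
])

```text
clock: 9.22
tool_pos: [0.6093, -0.135, 0.0085]
orientation: [-180.0, 0.1, 179.9]
force: [-0.0, 0.1, -3.8]
opening: 0.0396
gripper_force: 29.9
```

Emit:
move_arm([
  [[0, 0, 0], [0, 0, 0], 0.3],
  [[0, 0, 0], [0, 0, 0], 0.3],
  [[0, 0, 0], [0, 0, 0], 0.3],
  [[0, 0, -10], [0, 0, 0], 0.3],
  [[0, 0, -30], [0, 0, 0], 0.3],
  [[0, 0, -60], [0, 0, 0], 0.3],
  [[0, 0, -100], [0, 0, 0], 0.3],
  [[0, 0, -130], [0, 0, 0], 0.3],
  [[0, 0, -130], [0, 0, 0], 0.3],
])

```text
clock: 9.97
tool_pos: [0.613, -0.1355, 0.147]
orientation: [-179.9, 0.7, 180.0]
force: [1.6, 0.2, 0.8]
opening: 0.0614
gripper_force: 0.0
```

```bash
python3 -c "
from h import *
C=np.float32([[65,75],[65,-75],[-65,-75],[-65,75]])
ca=lambda P:np.float32([[215+(u+.5)/3.1-.5,140+(v+.5)/3.1-.5] for u,v in P])
cb=lambda P:np.float32([[245+(u+.5)/3.8-.5,240+(v+.5)/3.8-.5] for u,v in P])
Ht=cv2.getPerspectiveTransform(ca([(115,46),(329,82),(298,264),(80,228)]),C)
Hs=cv2.getPerspectiveTransform(cb([(163,355),(53,158),(277,85),(408,268)]),C)
tr=lambda H,P:cv2.perspectiveTransform(np.float32(P)[None],H)[0]
for n,H,f,pts,red in(('top',Ht,ca,[(202.5,149.5),(202.5,150),(196,62),(199,93)],(278.5,163.8)),('sc',Hs,cb,[(224.5,209),(225,201),(124,257),(160,239),(224,243)],(281.3,305.2))):
  p=tr(H,f(pts));print(n,p.round(1).tolist());r=tr(H,[red])[0];print(' red',r,np.degrees(np.arctan2(r[1],r[0])))
  # soft red centroid
  im=cv2.imread('pics/'+('top0' if n=='top' else 'scene0')+'.png').astype(float);u,v=map(int,red);w8=8
  s=im[v-w8:v+w8+1,u-w8:u+w8+1];g=np.clip(s[...,2]-s[...,:2].max(-1)-25,0,None);yy,xx=np.mgrid[v-w8:v+w8+1,u-w8:u+w8+1]
  q=np.c_[xx.ravel(),yy.ravel()].astype(np.float32);W=g.ravel();Q=tr(H,q);c=(Q*W[:,None]).sum(0)/W.sum();cov=np.cov(Q.T,aweights=W);e=np.linalg.eigh(cov)[1][:,1];e=e*np.sign(e[0])
  print(' soft',c,'ang',np.degrees(np.arctan2(c[1],c[0])),'axis',np.degrees(np.arctan2(e[1],e[0])))
"
```

```text
top [[2.9000000953674316, 2.799999952316284], [2.5, 2.799999952316284], [63.29999923706055, 18.100000381469727], [41.900001525878906, 12.199999809265137]]
 red [54.51477  15.162176] 15.542828
 soft [53.43651882 14.93310561] ang 15.613289544075123 axis 13.42461418882796
sc [[-0.8999999761581421, -1.100000023841858], [-3.4000000953674316, -6.199999809265137], [57.900001525878906, 7.800000190734863], [36.900001525878906, 4.099999904632568], [9.100000381469727, 20.600000381469727]]
 red [48.9458     6.1151395] 7.12146
 soft [48.14676846  5.85905254] ang 6.93829432568402 axis 14.888676136265735
```

```bash
python3 -c "
from h import *
snap('scene','s7.png')
o=ctrl.get_obs();print(o['clock'],o['tool_pos'],o['orientation'])
go(.586,.210,.14,-119)
"
```

```text
10.0167 [ 0.61151176 -0.1351103   0.14375378] [-179.98955571    0.51749972  179.94437549]
shift [ 25.9 345.1   3.5] turn [ -0.29   0.46 -61.06]
```

Emit:
move_arm([
  [[25, 345, 0], [0, 0, -61], 0.3],
  [[25, 345, 0], [0, 0, -61], 0.3],
  [[25, 345, 0], [0, 0, -61], 0.3],
  [[25, 345, 0], [0, 0, -61], 0.3],
  [[25, 345, 0], [0, 0, -61], 0.3],
  [[25, 345, 0], [0, 0, -61], 0.3],
  [[25, 345, 0], [0, 0, -61], 0.3],
  [[25, 345, 0], [0, 0, -61], 0.3],
  [[25, 345, 0], [0, 0, -61], 0.3],
  [[25, 345, 0], [0, 0, -61], 0.3],
])

```text
clock: 10.85
tool_pos: [0.5838, 0.2136, 0.1379]
orientation: [180.0, 0.0, -118.6]
force: [0.6, -0.2, -0.3]
opening: 0.0611
gripper_force: 0.0
```

Emit:
move_arm([
  [[0, 0, 0], [0, 0, 0], 0.3],
  [[0, 0, 0], [0, 0, 0], 0.3],
  [[0, 0, 0], [0, 0, 0], 0.3],
])

```text
clock: 11.1
tool_pos: [0.5842, 0.209, 0.138]
orientation: [180.0, -0.0, -119.2]
force: [-0.4, -0.0, 0.9]
opening: 0.0614
gripper_force: 0.0
```

```bash
python3 -c "
from h import *
a=snap('scene','s8.png')['color'];t=snap('top','t8.png')['color']
o=ctrl.get_obs();print(o['clock'],o['tool_pos'],o['orientation'],o['joint_pos'])
go(.586,.210,.064,-119)
# bright non-blue blob inside the nest, top view
h=cv2.cvtColor(t,cv2.COLOR_BGR2HSV)
m=np.zeros(t.shape[:2],np.uint8);m[154:249,414:470]=255
m&=cv2.inRange(h,np.array((0,0,70)),np.array((180,70,255)))
k,l,s,c=cv2.connectedComponentsWithStats(m)
for i in range(1,k):
  if s[i,4]>60:
    r=cv2.minAreaRect(np.argwhere(l==i)[:,::-1].astype(np.float32));print(s[i],c[i],w('top0',*c[i],.036),r)
    b=cv2.boxPoints(r);print([w('top0',*p,.036).tolist() for p in b])
"
```

```text
11.2 [0.58439806 0.20890363 0.13808111] [ 1.79997284e+02 -3.07729580e-03 -1.19213354e+02] [ 3.76713994e+01  1.86172122e+01 -1.21842706e+01 -1.50212298e-03
 -5.92024138e+01 -6.68839839e+01]
shift [-1.7 -0.9 74.1] turn [ 0.   -0.   -0.21]
[414 154   3  34  62] [414.56451613 166.87096774] [ 0.6654 -0.0691  0.036 ] ((415.0, 170.5), (33.0, 2.0), 90.0)
[[0.6939, -0.0659, 0.036], [0.6944, -0.0702, 0.036], [0.6214, -0.0751, 0.036], [0.621, -0.0709, 0.036]]
[ 432  161   23   72 1368] [443.14327485 196.6125731 ] [ 0.6063 -0.133   0.036 ] ((442.7440490722656, 196.42221069335938), (20.677366256713867, 70.75106048583984), 1.9749339818954468)
[[0.5295, -0.1127, 0.036], [0.6831, -0.1084, 0.036], [0.686, -0.1522, 0.036], [0.5323, -0.1552, 0.036]]
```

Emit:
move_arm([
  [[-2, -1, 20], [0, 0, 0], 0.3],
  [[-2, -1, 40], [0, 0, 0], 0.3],
  [[-2, -1, 55], [0, 0, 0], 0.3],
  [[-2, -1, 65], [0, 0, 0], 0.3],
  [[-2, -1, 71], [0, 0, 0], 0.3],
  [[-2, -1, 74], [0, 0, 0], 0.3],
  [[-2, -1, 74], [0, 0, 0], 0.3],
])

```text
clock: 11.78
tool_pos: [0.5863, 0.211, 0.0638]
orientation: [180.0, -0.0, -119.1]
force: [0.5, 0.0, -0.1]
opening: 0.0615
gripper_force: 0.0
```

Emit:
move_arm([
  [[0, 0, 0], [0, 0, 0], 0.9],
  [[0, 0, 0], [0, 0, 0], 0.9],
  [[0, 0, 0], [0, 0, 0], 0.9],
  [[0, 0, 0], [0, 0, 0], 0.9],
  [[0, 0, 0], [0, 0, 0], 0.9],
  [[0, 0, 0], [0, 0, 0], 0.9],
  [[0, 0, 0], [0, 0, 0], 0.9],
  [[0, 0, 0], [0, 0, 0], 0.9],
])

```text
clock: 12.45
tool_pos: [0.5865, 0.2112, 0.0641]
orientation: [-180.0, 0.0, -119.1]
force: [-0.2, -0.3, -0.5]
opening: 0.0156
gripper_force: 30.0
```

```bash
python3 -c "
from h import *
o=ctrl.get_obs();print(o)"
```

```text
{'clock': 12.45, 'joint_pos': array([ 3.77418797e+01,  2.30209116e+01, -1.65065351e+01,  3.42869382e-02,
       -5.04544204e+01, -6.68444625e+01]), 'qvel': array([-0.11284234,  0.09088755,  0.20850166,  0.06224118, -0.16484618,
        0.02614805]), 'tau': array([  1.55765601, -57.31839538,  24.5405817 ,   4.9631314 ,
        -0.32413269,  -0.07775987]), 'tool_pos': array([0.58648074, 0.21119296, 0.06408029]), 'orientation': array([-1.79968556e+02,  6.26806701e-03, -1.19080755e+02]), 'force': array([-0.23592429, -0.31526079, -0.51683299]), 'moment': array([-0.12717221,  0.09215128,  0.02743136]), 'gripper_force': 29.97689187526703, 'opening': 0.015615815965508961}
```

Emit:
move_arm([
  [[0, 0, 0], [0, 0, 4], 0.9],
  [[0, 0, 0], [0, 0, 10], 0.9],
  [[0, 0, 0], [0, 0, 16], 0.9],
  [[0, 0, 0], [0, 0, 22], 0.9],
  [[0, 0, 0], [0, 0, 28], 0.9],
  [[0, 0, 0], [0, 0, 34], 0.9],
  [[0, 0, 0], [0, 0, 40], 0.9],
  [[0, 0, 0], [0, 0, 46], 0.9],
  [[0, 0, 0], [0, 0, 50], 0.9],
  [[0, 0, 0], [0, 0, 50], 0.9],
])

```text
clock: 13.28
tool_pos: [0.5887, 0.2081, 0.0641]
orientation: [-179.8, 0.1, -169.4]
force: [15.1, -15.3, -5.7]
opening: 0.0157
gripper_force: 30.0
```

Emit:
move_arm([
  [[0, 0, 0], [0, 0, 0], 0.9],
  [[0, 0, 0], [0, 0, 0], 0.9],
  [[0, 0, 0], [0, 0, 0], 0.5],
  [[0, 0, 0], [0, 0, 0], 0.3],
  [[0, 0, 0], [0, 0, 0], 0.3],
  [[0, 0, 0], [0, 0, 0], 0.3],
  [[0, 0, -20], [0, 0, 0], 0.3],
  [[0, 0, -50], [0, 0, 0], 0.3],
  [[0, 0, -76], [0, 0, 0], 0.3],
  [[0, 0, -76], [0, 0, 0], 0.3],
])

```text
clock: 14.12
tool_pos: [0.5888, 0.2132, 0.1459]
orientation: [179.9, 0.5, -169.0]
force: [-0.0, 0.8, 1.3]
opening: 0.0601
gripper_force: 0.0
```

```bash
python3 -c "
from h import *
a=snap('scene','s9.png')['color'];t=snap('top','t9.png')['color']
o=ctrl.get_obs();print(o['clock'],o['tool_pos'],o['orientation'],o['joint_pos'])
b=a[255:340,255:345].astype(int)
g=b.min(-1)
# print the patch near the mark / pointer : 'grey' map
np.set_printoptions(linewidth=250)
print('cols',270,'..',306)
for v in range(290,316): print(v,' '.join('%3d%s'%(a[v,u].min(),'r' if int(a[v,u,2])-int(a[v,u,1])>50 else ' ') for u in range(270,306)))
"
```

```text
14.2167 [0.58652114 0.212267   0.14144793] [ 1.79911090e+02  1.49435492e-01 -1.69059573e+02] [ 3.77961156e+01  1.86268717e+01 -1.16819567e+01 -1.37085052e-02
 -5.95176895e+01 -1.16848637e+02]
cols 270 .. 306
290  33    9   99  109  105  110  108  108  110  103  104  108  114   77   35    0   21   15   15   37   52   45   45   48   47   43   51   47   44   49   49   45   44   44   43   46 
291  58   32  136  125   83   91   89   92  104  105  108  105  113   80   28    0    2    9   20   42   31   47   50   46   47   40   45   45   45   40   44   40   54   46   52   41 
292  55   64  173  121   51   69   60   77  104  109  105  106  111   87   37    1    0    0   17   40   47   47   46   41   50   52   43   41   44   50   46   45   42   43   44   46 
293  51   73  203  190  118  106  107  109  106  104  103  109  113   83   27    2    9    2   12   30   48   50   48   48   45   39   42   48   41   44   45   40   42   41   26    0 
294  41   94  201  234  155   95  108  105  109  108  104  110  110   82   34    0   15    3   19   46   49   43   46   54   46   44   49   46   42   46   4
[... 3190 characters left out ...]
 44   61   61   55   47   47   81  141  167  131  161  210  215  209  212  210  220  164  109  190  216  184  107   91   99   96  103  108  105  106 
313  19   18   25   20   23   20   42   50   47   61   54   51   44   43  114  185  210  211  214  215  213  218  196   89  139  206  216  220  182  120   85   69   93  104  102  109 
314  25   13   32   25   15   33   29   43   55   52   60   60   58   46   42   41  108  153  185  207  215  222  145   64  185  217  212  214  225  152   89   57   89  108  107  106 
315  21   17   26   29   26   24   14   37   48   58   55   55   55   54   55   43   50   45   83  145  164  189  156  155  204  219  224  215  224  184  114   65   86  111  109  106
```

```bash
python3 -c "
from h import *
def an(f,cx,cy,R,red,z=.056):
  im=cv2.imread('pics/'+f+'.png').astype(np.float32);S=6
  x0,y0=cx-R,cy-R;p=im[y0:y0+2*R,x0:x0+2*R];p=cv2.resize(p,None,fx=S,fy=S,interpolation=cv2.INTER_CUBIC)
  tw=lambda u,v:w(f,x0+(u+.5)/S-.5,y0+(v+.5)/S-.5,z)[:2]
  m=((p.min(-1)>130)).astype(np.uint8)
  m=cv2.morphologyEx(m,cv2.MORPH_CLOSE,np.ones((15,15)));k,l,s,c=cv2.connectedComponentsWithStats(m);i=1+np.argmax(s[1:,4])
  cs=max(cv2.findContours((l==i).astype(np.uint8),0,cv2.CHAIN_APPROX_NONE)[0],key=len)[:,0]
  W=np.array([tw(*q) for q in cs]);
  from scipy.optimize import least_squares
  r=least_squares(lambda a:np.hypot(W[:,0]-a[0],W[:,1]-a[1])-a[2],[W[:,0].mean(),W[:,1].mean(),.05],loss='soft_l1',f_scale=.001).x
  g=np.clip(p[...,2]-p[...,:2].max(-1)-25,0,None);v,u=np.nonzero(g>10);G=g[v,u]
  Q=np.array([tw(a,b) for a,b in zip(u,v)]);c=(Q*G[:,None]).sum(0)/G.sum();d=c-r[:2]
  e=np.linalg.eigh(np.cov(Q.T,aweights=G))[1][:,1];e*=np.sign(e[0])
  print(f,'circle',r.round(4),'ptr',c.round(4),'rad',np.hypot(*d).round(4),'ang',np.degrees(np.arctan2(d[1],d[0])).round(1),'axis',np.degrees(np.arctan2(e[1],e[0])).round(1))
  return r
an('top0',280,189,36,0)
for f in('scene0','s6','s9'): r=an(f,304,295,44,0)
a=cv2.imread('pics/s9.png').astype(float);b=a[295:302,284:294].min(-1);b=np.clip(b-60,0,None);b[:, :3]=0
yy,xx=np.mgrid[295:302,284:294];u,v=(xx*b).sum()/b.sum(),(yy*b).sum()/b.sum()
M=w('s9',u,v,.064)[:2];print('mark px',u,v,M)
"
```

```text
top0 circle [0.5839 0.2067 0.0504] ptr [0.6353 0.216 ] rad 0.0522 ang 10.2 axis 9.9
scene0 circle [0.5658 0.1692 0.0843] ptr [0.6366 0.2139] rad 0.0837 ang 32.3 axis 10.6
s6 circle [0.5897 0.2145 0.053 ] ptr [0.6366 0.2139] rad 0.0469 ang -0.6 axis 10.6
s9 circle [0.5831 0.1066 0.0432] ptr [0.6372 0.2141] rad 0.1203 ang 63.3 axis 10.6
mark px 289.0441640378549 298.69716088328073 [0.621  0.2138]
```

Emit:
move_arm([
  [[40, -200, 0], [0, 0, 0], 0.3],
  [[40, -200, 0], [0, 0, 0], 0.3],
  [[40, -200, 0], [0, 0, 0], 0.3],
  [[40, -200, 0], [0, 0, 0], 0.3],
  [[40, -200, 0], [0, 0, 0], 0.3],
  [[40, -200, 0], [0, 0, 0], 0.3],
  [[40, -200, 0], [0, 0, 0], 0.3],
])

```text
clock: 14.8
tool_pos: [0.5838, 0.0055, 0.1389]
orientation: [180.0, -0.1, -169.3]
force: [-0.7, 1.1, -0.1]
opening: 0.0614
gripper_force: 0.0
```

```bash
python3 -c "
from h import *
a=snap('scene','s10.png')['color'];t=snap('top','t10.png')['color']
o=ctrl.get_obs();print(o['clock'],o['tool_pos'],o['orientation'])
A=cv2.resize(t[154:226,244:318],(400,389),interpolation=cv2.INTER_CUBIC);B=cv2.resize(a[258:330,262:336],(400,389),interpolation=cv2.INTER_CUBIC)
cv2.imwrite('pics/m6.png',np.hstack([A,B]))
"
```

```text
14.9 [0.58433961 0.00752773 0.13920915] [ 1.79993650e+02 -6.39266144e-02 -1.69120843e+02]
```

View pics/m6.png

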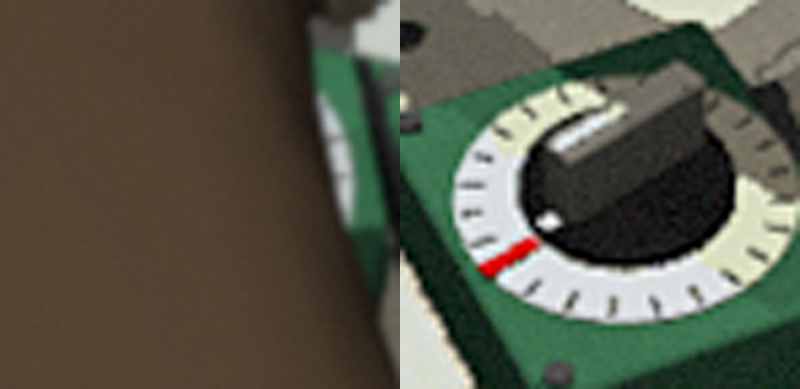

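The left half is occluded by the arm. In the right half, the white mark at (549,220) sits on the extension of the red pointer, which runs from (484,270) to (537,242), allowing for the 8 mm disc height. Now a subpixel check.

```bash
python3 -c "
from h import *
a=cv2.imread('pics/s10.png').astype(float)
g=np.clip(a[...,2]-a[...,:2].max(-1)-25,0,None);v,u=np.mgrid[298:312,272:292];G=g[298:312,272:292]
c=np.array([(u*G).sum(),(v*G).sum()])/G.sum();e=np.linalg.eigh(np.cov(np.c_[u.ravel(),v.ravel()].T,aweights=G.ravel()))[1][:,1]
b=np.clip(a[294:302,285:294].min(-1)-70,0,None);V,U=np.mgrid[294:302,285:294];m=np.array([(U*b).sum(),(V*b).sum()])/b.sum()
n=np.array([-e[1],e[0]]);print(b.astype(int));print('ptr',c,e,'mark',m,'perp',(m-c)@n, 'along',(m-c)@e)
C=np.array([.5865,.2112]);f=lambda r,th,z:pj('s10',np.array([*(C+r*np.array([np.cos(th),np.sin(th)])),z]))
for p in(9,10.2,11):
  P=np.radians(p);e2=f(60,0,0)if 0 else f(.062,P,.056)-f(.042,P,.056);e2/=np.linalg.norm(e2);e2*=np.sign(e2@e);n2=np.array([-e2[1],e2[0]]);print('ptr ang',p,'model dir',e2)
  for zm in(.064,.065):print(zm,[(t,round(float((f(.036,np.radians(t),zm)-f(.052,P,.056))@n2),2)) for t in(6,8,10,12,14,16)])
"
```

```text
[[  0   0   0   0   0   0   0   0   0]
 [  0   0   0   0   0   0   0   0   0]
 [  0   0   0   0   0   0   0   0   0]
 [  0   0   0   0  68  42   0   0   0]
 [ 19   0  32  90 167 146  41   0   0]
 [ 80   0  75 148 157 156  79   0   0]
 [113  20   0  18  63  11   0   0   0]
 [151  84   0   0   0   0   0   0   0]]
ptr [281.62403178 304.99265144] [-0.86662213  0.49896501] mark [288.06875    298.98863636] perp 1.987523476940978 along -8.580928879296474
ptr ang 9 model dir [-0.86757234  0.497311  ]
0.064 [(6, 3.59), (8, 3.05), (10, 2.51), (12, 1.97), (14, 1.43), (16, 0.89)]
0.065 [(6, 3.93), (8, 3.4), (10, 2.86), (12, 2.32), (14, 1.78), (16, 1.24)]
ptr ang 10.2 model dir [-0.85835595  0.51305463]
0.064 [(6, 3.89), (8, 3.35), (10, 2.8), (12, 2.26), (14, 1.72), (16, 1.17)]
0.065 [(6, 4.23), (8, 3.69), (10, 3.15), (12, 2.61), (14, 2.06), (16, 1.52)]
ptr ang 11 model dir [-0.85198532  0.52356568]
0.064 [(6, 4.09), (8, 3.55), (10, 3.0), (12, 2.46), (14, 1.91), (16, 1.37)]
0.065 [(6, 4.44), (8, 3.89), (10, 3.35), (12, 2.8), (14, 2.26), (16, 1.71)]
```

Emit:
move_arm([
  [[30, -160, 0], [0, 0, 0], 0.3],
  [[30, -160, 0], [0, 0, 0], 0.3],
  [[30, -160, 0], [0, 0, 0], 0.3],
  [[30, -160, 0], [0, 0, 0], 0.3],
  [[30, -160, 0], [0, 0, 0], 0.3],
  [[30, -160, 0], [0, 0, 0], 0.3],
])

```text
clock: 15.4
tool_pos: [0.5854, -0.156, 0.1392]
orientation: [180.0, -0.1, -169.2]
force: [0.3, 1.8, -0.4]
opening: 0.0611
gripper_force: 0.0
```

```bash
python3 -c "
from h import *
t=snap('top','t11.png')['color']
o=ctrl.get_obs();print(o['clock'],o['tool_pos'],o['orientation'])
def bar(f):
  im=cv2.imread('pics/'+f+'.png').astype(np.float32);S=6
  x0,y0=256,164;p=cv2.resize(im[y0:214,x0:306],None,fx=S,fy=S,interpolation=cv2.INTER_CUBIC)
  # bar/bright inside disc (disc centre px ~ (280,188), r~17)
  uc,vc=pj(f,np.array([.5839,.2067,.064]));yy,xx=np.mgrid[0:p.shape[0],0:p.shape[1]];u=x0+(xx+.5)/S-.5;v=y0+(yy+.5)/S-.5
  g=p.min(-1);ins=np.hypot(u-uc,v-vc)<16.5
  for th in(55,70,85):
    M=(ins&(g>th)).astype(np.uint8);k,l,s,c=cv2.connectedComponentsWithStats(M);i=1+np.argmax(s[1:,4]);q=np.argwhere(l==i)[:,::-1].astype(np.float32)
    q=np.c_[x0+(q[:,0]+.5)/S-.5,y0+(q[:,1]+.5)/S-.5].astype(np.float32)
    W=np.array([w(f,*a,.096)[:2] for a in q[::5]]);e=np.linalg.eigh(np.cov(W.T))[1][:,1];e*=np.sign(e[0])
    r=cv2.minAreaRect((W*1e4).astype(np.float32));print(f,th,s[i,4],W.mean(0).round(4),'pca',np.degrees(np.arctan2(e[1],e[0])).round(1),'rect',r[1],r[2])
  return
bar('top0');bar('t11')
for f in('t11',):
  a=cv2.imread('pics/'+f+'.png').astype(float)[154:174,268:290];g=np.clip(a[...,2]-a[...,:2].max(-1)-25,0,None);v,u=np.mgrid[154:174,268:290]
  W=np.array([w(f,x,y,.056)[:2] for x,y in zip(u.ravel(),v.ravel())]);e=np.linalg.eigh(np.cov(W.T,aweights=g.ravel()))[1][:,1];e*=np.sign(e[0]);print('ptr axis',np.degrees(np.arctan2(e[1],e[0])))
a=cv2.imread('pics/t11.png').min(-1)
for v in range(162,212):print(v,' '.join('%3d'%x for x in a[v,258:304]))
"
```

```text
15.45 [ 0.58555961 -0.1548854   0.13935873] [ 1.79979269e+02 -4.23668102e-02 -1.69110329e+02]
top0 55 6839 [0.5826 0.2047] pca 61.4 rect (552.0025634765625, 159.28810119628906) 59.36565017700195
top0 70 5520 [0.5828 0.2054] pca 61.0 rect (538.6541137695312, 123.01932525634766) 61.277259826660156
top0 85 3207 [0.5843 0.2093] pca 58.7 rect (520.9451293945312, 95.75841522216797) 62.20656967163086
t11 55 8282 [0.5806 0.2062] pca 11.2 rect (366.4667663574219, 568.4531860351562) 87.19591522216797
t11 70 7314 [0.5805 0.2063] pca 11.3 rect (554.5319213867188, 175.1810760498047) 12.149090766906738
t11 85 6420 [0.5809 0.2064] pca 11.1 rect (544.8728637695312, 141.31451416015625) 11.031220436096191
ptr axis 11.245836436238227
162  52  53  54  53  53  54  55  52  54  61  76  92 103 111 135 155 165 167 168 113  51  52 118 174 182 179 164 138 159 162 156 137 114 105  90  81  75  76  86 101 115 121 123 115  86  70
163  53  53  54  54  54  55  56  61  75  98 124 151 152 138 164 180 184 183 177 126  60  45 111 175 186 184 167 138 168 182 180 173 164 154 131 108  87  69  62  62  67  71  73  69  63  58
[... 8324 characters left out ...]
 184 186 186 187 186 187 186 187 187 186 185 185 187 186 186 186 187 186 186 185 186 186 182 167 152 169 182 185 183 171 139 100  69  60
209  72 104 134 145 153 175 186 186 185 185 177 169 179 185 187 187 186 187 186 186 187 186 186 185 186 186 186 187 186 185 183 186 186 186 184 170 143 145 174 183 169 137  96  68  58  57
210  60  70  95 126 157 179 185 187 186 180 159 150 175 185 186 186 186 182 185 186 186 186 187 186 186 186 186 186 185 181 171 180 185 186 187 181 165 147 164 163 132  94  67  60  59  57
211  58  60  67  92 127 165 179 185 184 170 141 158 180 185 185 186 181 169 180 186 186 185 184 178 180 184 186 186 186 177 159 175 185 186 186 184 178 158 138 115  86  66  58  57  57  58
```

Emit:
move_arm([
  [[-70, 360, 0], [0, 0, 0], 0.3],
  [[-70, 360, 0], [0, 0, 0], 0.3],
  [[-70, 360, 0], [0, 0, 0], 0.3],
  [[-70, 360, 0], [0, 0, 0], 0.3],
  [[-70, 360, 0], [0, 0, 0], 0.3],
  [[-70, 360, 0], [0, 0, 0], 0.3],
  [[-70, 360, 0], [0, 0, 0], 0.3],
  [[-70, 360, 0], [0, 0, 0], 0.3],
  [[-70, 360, 0], [0, 0, 0], 0.3],
  [[-70, 360, 0], [0, 0, 0], 0.3],
])

```text
clock: 16.28
tool_pos: [0.5853, 0.2193, 0.1397]
orientation: [180.0, 0.1, -168.7]
force: [0.6, -1.3, 0.6]
opening: 0.0612
gripper_force: 0.0
```

Emit:
move_arm([
  [[0, 0, 0], [0, 0, 0], 0.3],
  [[0, 0, 0], [0, 0, 0], 0.3],
  [[0, 0, 0], [0, 0, 0], 0.3],
])

```text
clock: 16.53
tool_pos: [0.5855, 0.2116, 0.1399]
orientation: [-180.0, -0.0, -169.0]
force: [-0.2, -0.5, 0.3]
opening: 0.0614
gripper_force: 0.0
```

```bash
python3 -c "
from h import *
o=ctrl.get_obs();print(o['clock'],o['tool_pos'],o['orientation'])
go(.5865,.2112,.064,-169)
E=0
for f in('top0','t11'):
  im=cv2.imread('pics/'+f+'.png').astype(float)[154:172,268:290];g=np.clip(im[...,2]-im[...,:2].max(-1)-20,0,None)
  r=[(154+i,(g[i]*np.arange(268,290)).sum()/g[i].sum()) for i in range(18) if g[i].sum()>60];r=np.array(r);k=np.polyfit(r[:,0],r[:,1],1)
  a=w(f,np.polyval(k,159),159,.056);b=w(f,np.polyval(k,167),167,.056);print(f,r[:,0].min(),r[:,0].max(),np.degrees(np.arctan2((a-b)[1],(a-b)[0])))
"
```

```text
16.5333 [0.58550822 0.2115937  0.13986983] [-1.79992899e+02 -2.40282351e-02 -1.69039396e+02]
shift [-0.9 -0.6 75.9] turn [-0.01 -0.02 -0.04]
top0 160.0 169.0 10.15905599584673
t11 159.0 168.0 10.860814621637251
```

Emit:
move_arm([
  [[-1, -1, 20], [0, 0, 0], 0.3],
  [[-1, -1, 40], [0, 0, 0], 0.3],
  [[-1, -1, 55], [0, 0, 0], 0.5],
  [[-1, -1, 65], [0, 0, 0], 0.5],
  [[-1, -1, 71], [0, 0, 0], 0.5],
  [[-1, -1, 75], [0, 0, 0], 0.5],
  [[-1, -1, 75], [0, 0, 0], 0.9],
  [[-1, -1, 75], [0, 0, 0], 0.9],
  [[-1, -1, 75], [0, 0, 0], 0.9],
  [[-1, -1, 75], [0, 0, 0], 0.9],
])

```text
clock: 17.37
tool_pos: [0.5878, 0.2109, 0.0658]
orientation: [180.0, 0.1, -169.1]
force: [-0.4, -0.7, 0.3]
opening: 0.0228
gripper_force: 0.0
```

Emit:
move_arm([
  [[0, 0, 0], [0, 0, 0], 0.9],
  [[0, 0, 0], [0, 0, 0], 0.9],
  [[0, 0, 0], [0, 0, 0], 0.9],
  [[0, 0, 0], [0, 0, 0], 0.9],
])

```text
clock: 17.7
tool_pos: [0.5882, 0.2079, 0.0658]
orientation: [-179.8, 0.0, -169.1]
force: [5.4, -13.2, 0.8]
opening: 0.0156
gripper_force: 30.0
```

Emit:
move_arm([
  [[0, 0, 0], [0, 0, 1], 0.9],
  [[0, 0, 0], [0, 0, 1], 0.9],
  [[0, 0, 0], [0, 0, 1], 0.9],
  [[0, 0, 0], [0, 0, 1], 0.9],
  [[0, 0, 0], [0, 0, 1], 0.9],
])

```text
clock: 18.12
tool_pos: [0.5882, 0.2078, 0.0658]
orientation: [-179.8, 0.0, -170.1]
force: [5.7, -12.0, 1.5]
opening: 0.0155
gripper_force: 30.0
```

```bash
python3 -c "
from h import *
o=ctrl.get_obs();print(o['clock'],o['tool_pos'],o['orientation'],o['force'],o['moment'],o['opening'],o['gripper_force'])
"
```

```text
18.1167 [0.58818921 0.20781154 0.0657635 ] [-1.79812824e+02  4.78402770e-03 -1.70102638e+02] [  5.72750228 -12.03062512   1.54692343] [-4.45016171 -2.15915879  0.07280168] 0.015476567777272127 30.00281721353531
```

Emit:
move_arm([
  [[0, 0, 0], [0, 0, 0], 0.5],
  [[0, 0, 0], [0, 0, 0], 0.5],
  [[0, 0, 0], [0, 0, 0], 0.5],
  [[0, 0, -15], [0, 0, 0], 0.5],
  [[0, 0, -40], [0, 0, 0], 0.5],
  [[0, 0, -70], [0, 0, 0], 0.9],
  [[0, 0, -70], [0, 0, 0], 1],
  [[0, 0, -70], [0, 0, 0], 1],
])

```text
clock: 18.78
tool_pos: [0.5883, 0.2118, 0.1373]
orientation: [179.9, 0.2, -170.1]
force: [-0.8, -0.0, -0.2]
opening: 0.0294
gripper_force: 0.0
```

```bash
python3 -c "
from h import *
o=ctrl.get_obs();print(o['clock'],o['tool_pos'],o['orientation'],o['opening'])
go(.4245,.2172,.075,-176)
"
```

```text
18.7833 [0.58832299 0.21176184 0.13729757] [ 179.87594039    0.23371074 -170.06365921] 0.029401544786234437
shift [160.7  33.5  61.7] turn [0.14 0.23 5.94]
```

Emit:
move_arm([
  [[40, 9, 0], [0, 0, 2], 1],
  [[80, 17, 0], [0, 0, 4], 1],
  [[120, 26, 0], [0, 0, 6], 1],
  [[150, 32, 10], [0, 0, 6], 1],
  [[161, 34, 30], [0, 0, 6], 1],
  [[161, 34, 50], [0, 0, 6], 1],
  [[161, 34, 60], [0, 0, 6], 1],
  [[161, 34, 62], [0, 0, 6], 1],
  [[161, 34, 62], [0, 0, 6], 1],
  [[161, 34, 62], [0, 0, 6], 1],
])

```text
clock: 19.62
tool_pos: [0.423, 0.2165, 0.0731]
orientation: [-180.0, -0.0, -176.1]
force: [0.2, 0.9, 0.0]
opening: 0.0005
gripper_force: 0.0
```

```bash
python3 -c "
from h import *
a=snap('scene','s12.png')['color']
o=ctrl.get_obs();print(o['clock'],o['tool_pos'],o['orientation'],o['opening'],o['force'])
"
```

```text
19.6667 [0.42325905 0.21666556 0.07338261] [ 1.79982754e+02  2.54962159e-02 -1.76093402e+02] 0.00022885490743487357 [ 0.13436139 -0.52448259  0.06877399]
```

Press in stages, watching the force.

Emit:
move_arm([
  [[0, 0, 8], [0, 0, 0], 1],
  [[0, 0, 16], [0, 0, 0], 1],
  [[0, 0, 22], [0, 0, 0], 1],
  [[0, 0, 28], [0, 0, 0], 1],
  [[0, 0, 33], [0, 0, 0], 1],
  [[0, 0, 38], [0, 0, 0], 1],
  [[0, 0, 38], [0, 0, 0], 1],
])

```text
clock: 20.25
tool_pos: [0.4226, 0.216, 0.0342]
orientation: [-179.9, -0.0, -176.1]
force: [-2.3, -0.7, 5.7]
opening: 0.0005
gripper_force: 2.7
```

Emit:
move_arm([
  [[0, 0, 4], [0, 0, 0], 1],
  [[0, 0, 8], [0, 0, 0], 1],
  [[0, 0, 12], [0, 0, 0], 1],
  [[0, 0, 16], [0, 0, 0], 1],
  [[0, 0, 16], [0, 0, 0], 1],
])

```text
clock: 20.67
tool_pos: [0.4238, 0.2163, 0.0194]
orientation: [-180.0, 0.1, -176.0]
force: [1.5, -3.3, 9.3]
opening: 0.0008
gripper_force: 4.4
```

Emit:
move_arm([
  [[0, 0, 2], [0, 0, 0], 1],
  [[0, 0, 4], [0, 0, 0], 1],
  [[0, 0, 6], [0, 0, 0], 1],
  [[0, 0, 6], [0, 0, 0], 1],
])

```text
clock: 21.0
tool_pos: [0.4244, 0.2167, 0.014]
orientation: [180.0, 0.1, -176.0]
force: [2.3, -5.1, 11.8]
opening: 0.0004
gripper_force: 5.0
```

```bash
python3 -c "
from h import *
a=snap('scene','s13.png')['color']
o=ctrl.get_obs();print(o['clock'],o['tool_pos'],o['force'])
for f in('s12','s13'):
  h=cv2.cvtColor(cv2.imread('pics/'+f+'.png'),cv2.COLOR_BGR2HSV);m=cv2.inRange(h,np.array((22,130,50)),np.array((35,255,255)));k,l,s,c=cv2.connectedComponentsWithStats(m);print(f,[(s[i].tolist(),c[i]) for i in range(1,k) if s[i,4]>15])
"
```

```text
21.05 [0.42441081 0.21674777 0.01410869] [ 3.3208036  -4.27920851 11.9073723 ]
s12 [([365, 262, 23, 17, 223], array([376.73991031, 269.8206278 ]))]
s13 [([363, 275, 22, 14, 130], array([373.91538462, 282.53846154]))]
```

Emit:
move_arm([
  [[0, 0, 2], [0, 0, 0], 1],
  [[0, 0, 4], [0, 0, 0], 1],
  [[0, 0, 4], [0, 0, 0], 1],
])

```text
clock: 21.3
tool_pos: [0.4248, 0.2171, 0.0102]
orientation: [179.9, 0.2, -176.0]
force: [4.2, -3.2, 12.7]
opening: 0.0006
gripper_force: 5.4
```

Emit:
move_arm([
  [[0, 0, 2], [0, 0, 0], 1],
  [[0, 0, 3], [0, 0, 0], 1],
  [[0, 0, 3], [0, 0, 0], 1],
])

```text
clock: 21.55
tool_pos: [0.425, 0.2174, 0.0075]
orientation: [179.9, 0.2, -176.0]
force: [3.3, -4.8, 13.4]
opening: 0.0005
gripper_force: 5.7
```

Emit:
move_arm([
  [[0, 0, 2], [0, 0, 0], 1],
  [[0, 0, 3], [0, 0, 0], 1],
  [[0, 0, 3], [0, 0, 0], 1],
])

```text
clock: 21.8
tool_pos: [0.4253, 0.2176, 0.0051]
orientation: [179.9, 0.2, -176.0]
force: [2.0, -5.6, 21.3]
opening: 0.0003
gripper_force: 9.4
```

Emit:
move_arm([
  [[0, 0, 2], [0, 0, 0], 1],
  [[0, 0, 3], [0, 0, 0], 1],
  [[0, 0, 3], [0, 0, 0], 1],
])

```text
clock: 22.05
tool_pos: [0.4257, 0.2177, 0.004]
orientation: [179.9, 0.3, -175.9]
force: [-6.0, -7.8, 47.3]
opening: 0.0006
gripper_force: 23.1
```

Emit:
move_arm([
  [[0, 0, -2], [0, 0, 0], 1],
  [[0, 0, -2], [0, 0, 0], 1],
  [[0, 0, -2], [0, 0, 0], 1],
  [[0, 0, -2], [0, 0, 0], 1],
  [[0, 0, -2], [0, 0, 0], 1],
  [[0, 0, -2], [0, 0, 0], 1],
  [[0, 0, -2], [0, 0, 0], 1],
  [[0, 0, -2], [0, 0, 0], 1],
  [[0, 0, -2], [0, 0, 0], 1],
  [[0, 0, -2], [0, 0, 0], 1],
])

```text
clock: 22.88
tool_pos: [0.4254, 0.2177, 0.0048]
orientation: [179.9, 0.3, -176.0]
force: [0.1, -5.7, 28.9]
opening: 0.0003
gripper_force: 13.1
```

Emit:
move_arm([
  [[0, 0, -2], [0, 0, 0], 1],
  [[0, 0, -8], [0, 0, 0], 1],
  [[0, 0, -16], [0, 0, 0], 1],
  [[0, 0, -24], [0, 0, 0], 1],
  [[0, 0, -32], [0, 0, 0], 1],
  [[0, 0, -45], [0, 0, 0], 1],
  [[0, 0, -60], [0, 0, 0], 1],
  [[0, 0, -85], [0, 0, 0], 1],
  [[0, 0, -115], [0, 0, 0], 1],
  [[0, 0, -135], [0, 0, 0], 1],
])

```text
clock: 23.72
tool_pos: [0.4235, 0.2168, 0.1394]
orientation: [179.9, 0.1, -176.1]
force: [0.5, 0.6, 0.2]
opening: 0.0005
gripper_force: 0.0
```

Emit:
move_arm([
  [[-135, -370, 0], [0, 0, 0], 1],
  [[-135, -370, 0], [0, 0, 0], 1],
  [[-135, -370, 0], [0, 0, 0], 1],
  [[-135, -370, 0], [0, 0, 0], 1],
  [[-135, -370, 0], [0, 0, 0], 1],
  [[-135, -370, 0], [0, 0, 0], 1],
  [[-135, -370, 0], [0, 0, 0], 1],
  [[-135, -370, 0], [0, 0, 0], 1],
  [[-135, -370, 0], [0, 0, 0], 1],
  [[-135, -370, 0], [0, 0, 0], 1],
])

```text
clock: 24.55
tool_pos: [0.584, -0.1476, 0.1365]
orientation: [-180.0, -0.0, -176.2]
force: [0.5, 0.8, -0.2]
opening: 0.0001
gripper_force: 0.0
```

```bash
python3 -c "
from h import *
f='t14';snap('top','t14.png');snap('scene','s14.png')
o=ctrl.get_obs();print(o['clock'],o['tool_pos'])
im=cv2.imread('pics/t14.png').astype(np.float32);S=6;x0,y0=256,164
p=cv2.resize(im[y0:214,x0:306],None,fx=S,fy=S,interpolation=cv2.INTER_CUBIC);uc,vc=pj(f,np.array([.5839,.2067,.064]))
yy,xx=np.mgrid[0:p.shape[0],0:p.shape[1]];u=x0+(xx+.5)/S-.5;v=y0+(yy+.5)/S-.5
for th in(55,70,85):
  M=((np.hypot(u-uc,v-vc)<16.5)&(p.min(-1)>th)).astype(np.uint8);k,l,s,c=cv2.connectedComponentsWithStats(M);i=1+np.argmax(s[1:,4])
  W=np.array([w(f,a,b,.096)[:2] for a,b in zip(u[l==i][::5],v[l==i][::5])]);e=np.linalg.eigh(np.cov(W.T))[1][:,1];e*=np.sign(e[0]);print('bar',np.degrees(np.arctan2(e[1],e[0])).round(1))
for n in('top0','t14','scene0','s14'):
  h=cv2.cvtColor(cv2.imread('pics/'+n+'.png'),cv2.COLOR_BGR2HSV)
  for q,lo,hi in(('yel',(22,130,50),(35,255,255)),('red',(0,150,80),(8,255,255)),('bolt',(105,80,10),(130,255,75))):
    m=cv2.inRange(h,np.array(lo),np.array(hi));k,l,s,c=cv2.connectedComponentsWithStats(m);print(n,q,[(int(s[i,4]),c[i].round(1).tolist()) for i in range(1,k) if 15<s[i,4]<1200])
# nuts: template match between before/after
for a,b,R in(('top0','t14',[(222,286,36,36),(350,284,34,34)]),('scene0','s14',[(406,262,38,40),(320,206,32,32),(252,130,30,62)])):
  A=cv2.imread('pics/'+a+'.png');B=cv2.imread('pics/'+b+'.png')
  for x,y,w_,h_ in R:
    r=cv2.matchTemplate(B[y-12:y+h_+12,x-12:x+w_+12],A[y:y+h_,x:x+w_],cv2.TM_CCOEFF_NORMED);_,mx,_,loc=cv2.minMaxLoc(r);print(a,(x,y),round(mx,2),np.array(loc)-12)
"
```

```text
24.65 [ 0.58348802 -0.14677084  0.1360361 ]
bar 10.1
bar 10.0
bar 10.0
top0 yel [(297, [264.8, 263.8])]
top0 red [(19, [278.5, 163.8]), (719, [501.1, 219.1])]
top0 bolt [(811, [73.6, 276.1]), (109, [448.0, 156.5]), (26, [414.5, 192.5]), (71, [436.7, 246.6]), (77, [515.8, 276.7]), (305, [489.8, 284.3])]
t14 yel [(295, [264.8, 263.7])]
t14 red [(16, [278.5, 163.0]), (21, [501.7, 193.6]), (644, [501.2, 222.4])]
t14 bolt [(24, [439.5, 155.1]), (47, [454.7, 157.6]), (262, [464.7, 218.9]), (419, [491.3, 283.8]), (43, [517.5, 276.3])]
scene0 yel [(219, [376.8, 269.6])]
scene0 red [(436, [216.1, 191.6]), (28, [281.3, 305.2])]
scene0 bolt [(61, [370.3, 84.0]), (17, [344.6, 79.2]), (17, [305.4, 88.0]), (195, [257.9, 97.7]), (20, [137.3, 126.0]), (48, [264.2, 137.4]), (317, [266.6, 173.9]), (28, [246.1, 201.0]), (19, [229.1, 206.4]), (23, [216.6, 210.3]), (27, [193.3, 217.4]), (25, [181.7, 221.2]), (262, [230.9, 237.5])]
s14 yel [(219, [376.8, 269.5])]
s14 red [(447, [216.2, 191.8]), (28, [281.3, 305.2])]
s14 bolt [(79, [366.7, 82.3]), (20, [305.0, 88.1]), (28, [171.3, 118.2]), (21, [120.0, 129.9]), (43, [264.3, 137.1]), (332, [266.8, 173.9]), (81, [221.9, 207.1]), (23, [264.0, 212.0]), (36, [187.3, 219.1]), (338, [231.9, 236.5])]
top0 (222, 286) 1.0 [0 0]
top0 (350, 284) 0.22 [ 8 -1]
scene0 (406, 262) 1.0 [0 0]
scene0 (320, 206) 0.6 [0 0]
scene0 (252, 130) 0.92 [0 0]
```

```bash
python3 -c "
from plant import ctrl
print(ctrl.close_job())"
```

```text
the job is handed in; nothing more can be done
None
```

The job is handed in, at about 25 s on the clock. The gauge block lies flat in the nest, and the bezel's white mark is within about 1° of the red pointer. The trip lever was pressed to its stop, held for about 0.8 s and has sprung back. The bolt, nuts and ratchet show no movement in the final pictures, though shadow made nut_b's check weak. At the stop, the fingertips briefly pressed the lever with 47 N.

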